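Load the seam-finishing caddy

TASK

Load the plywood caddy on the bench for the mould-seam job: put the tape roll over the round peg, the jar upright inside the round rim, the sanding block ridge up between the four rails, and the G-clamp flat with the short flat stub between its arms, each resting fully on its plate and let go. The closed tin and the plain wooden offcut do not belong to the kit: leave them where they are.

Things in the scene. Friction and masses are not known exactly. Their poses are not given: they have to be found in the camera images.
- tape: Roll of grey tape lying flat: a ring of 58 mm outer and 40 mm inner diameter, 25 mm high, about 0.12 kg, open through the middle. Origin: centre of its underside; z is its axis, up.
- jar: Small white jar with a black screw cap, standing: body 46 mm in diameter and 44 mm high, cap 43 mm in diameter, 60 mm high in all, about 0.18 kg. Origin: centre of its underside; z up.
- sander: Wooden sanding block: base 42 (x) x 66 (y) x 20 mm high, with a grip ridge 16 mm wide (x) along the whole middle of its top, from 20 to 44 mm above the underside; about 0.12 kg. Origin: centre of its underside; y runs along the ridge, z up. The ridge can be gripped across x with the fingertips above the base.
- clamp: Red G-clamp lying flat, 14 mm thick, 0.22 kg. Back: bar along y, 70 long, 10 wide (x -43 to -33 mm; pinch it at x = -38, y = 0). Two 11 mm wide arms at its ends, 48 mm apart, reach to x = +14; mouth opens to +x. 6 mm screw through the -y arm at x = 7, y -50 to -19; cross bar at y = -48. Origin: in the mouth midway between the arms, level with the underside; z up.
- tin: Look-alike that stays: closed round tin with no hole, 58 mm in diameter, 25 mm high. Origin: centre of its underside; z up.
- offcut: Look-alike that stays: plain wooden offcut without a ridge, 42 (x) x 66 (y) x 40 mm high. Origin: centre of its underside; z up.
- peg_plate: The tape's place: plate with one round peg in its middle, 18 mm in diameter, 22 mm tall above the plate. Fixed plate 110 (x) x 96 (y) x 6 mm, one of four in a row on the caddy's 10 mm deck, 100 mm apart along y (caddy length), any order. Origin: centre of its underside; z up. The fixed caddy is 120 mm wide; end boards 45 mm high stand past the outermost plates.
- ring_plate: The jar's place: plate with a raised round rim in its middle, 66 mm inner and 78 mm outer diameter, 10 mm high above the plate. Fixed plate 110 (x) x 96 (y) x 6 mm, one of four in a row on the caddy's 10 mm deck, 100 mm apart along y (caddy length), any order. Origin: centre of its underside; z up. 
- rail_plate: The sanding block's place: plate with four low rails, 6 mm high above the plate and 5 mm thick, round a rectangle that is 60 (x) x 84 (y) mm inside. Fixed plate 110 (x) x 96 (y) x 6 mm, one of four in a row on the caddy's 10 mm deck, 100 mm apart along y (caddy length), any order. Origin: centre of its underside; z up. 
- stub_plate: The clamp's place: plate with a short flat bar (stub) in its middle, 10 (x) x 24 (y) mm, 14 mm tall above the plate. Best: clamp's back parallel to the plate's y (on either side), its origin over the plate's. Fixed plate 110 (x) x 96 (y) x 6 mm, one of four in a row on the caddy's 10 mm deck, 100 mm apart along y (caddy length), any order. Origin: centre of its underside; z up. 

How it is judged:
By the outcome, as a careful person would: the job done as asked, in the order asked, and still so for the second after the job is handed in, with the robot touching nothing.
It also fails if it takes over 96 s, if anything falls off the work surface, if the arm or the gripper's body presses on something with over 40 N, if the wrist force passes 120 N, or if a joint passes its speed limit or range.

ROBOT

A 6-joint arm with a two-finger parallel gripper is mounted at the origin on the work surface. World frame = base frame: x ahead of the robot, y to its left, z up, the work surface at z = 0. Lengths are in m, angles in rad, forces in N, time in s.
With the tool pointing down it reaches from about 0.275 to 1 m from the base axis. Payload 8.4 kg.
Tool frame: the origin (TCP) lies on the centre line of the jaws, within the pads' length; the fingertips stand 17 mm ahead of it and the grasp point (between the pads) lies 2 mm behind it (bot.tcp_to_tips is the y of the fingertips in the tool frame, in m); y points along the fingers, z is the direction in which the jaws open and shut, and the axes are right-handed (so a half turn about y gives the same grasp; the last joint's range is limited). The gripper opens to 85 mm and grips with 20 to 120 N. Pads are 22 mm wide; open, the fingers measure 114 mm over their backs; the gripper's body (76 mm by 85 mm) begins 54 mm behind the grasp point. The pads swing forward as they close: fully open they stand 13 mm farther back than shut.
Start: joints at [1.192, 0.353, 1.633, -0, 1.155, -0.002], TCP at [0.23, 0.581, 0.248] pointing down, gripper open.
Joint ranges: [-2.63, 2.63], [-0.92, 2.1], [0.06, 2.66], [-1.3, 4.44], [0, 2.69], [-3.02, 3.02]. Speed limits (rad/s): [2.22, 2.22, 2.79, 3.14, 3.14, 3.14].

INTERFACE

Orientations are given as a unit quaternion [x, y, z, w].
In Python, from workcell import bot, hand, kinematics, get_obs, vision, hand_in gives the robot as it stands. The module is installed in compiled form; this text tells all that it offers. Calls block until the motion is done:
- bot.reach(position, orientation): joint-space move of the TCP to a pose.
- bot.servo_line(position, ori=None, velocity=0.15): straight line of the TCP; ori=None keeps the orientation; velocity is the mean speed in m/s.
- bot.goto_joints(angles): joint-space move.
- hand.move_gripper(opening, strength=None): finger opening in m; strength is the grip in N (None keeps the last); returns when the fingers have stopped.
- bot.dwell(seconds).
- kinematics.solve_ik(position, orientation): joint angles nearest the present ones, or None.
- get_obs(): the state.
- vision.read_camera(name): name is "side" or "top"; returns a dict with "frame" (420x560x3 uint8, red, green, blue), "intrinsics" (3x3 intrinsics, pixels), "dist" ([k1, k2, p1, p2, k3] as OpenCV has them; the pictures are not rectified), "view" (4x4, takes a point from world to camera coordinates). Camera axes: x right, y down, z forward; pixel columns grow to the right and rows downward; lengths in m; the calibration is good to about 2 mm. A picture is of the moment at which its call begins. There is no depth.
A pose or a line that the arm cannot do raises bot.IKError and nothing moves.
- hand_in(): hands the job in, once; it reports no verdict.
The state is a dict: "time_s": time; "joint_pos": joint angles; "joint_vel": joint speeds; "joint_efforts": joint torques, N m; "position": TCP position; "orientation": TCP orientation; "wrist_force": force on the tool from outside, world axes, zero at the start; "ft_torque": the same for the moment, N m; "gripper_width": finger opening in m.
Only numpy, scipy, OpenCV 4.12 (cv2) and the standard library are available. Lean on these libraries where they do the work, as an engineer would, in place of code of your own. Each camera call takes 0.05 s, during which the arm holds its last target.

## Working session

There is one attempt and no reset: what is moved stays moved. The work goes in short steps, each a Python script; the robot and the scene stay as the last script left them, time stands still between calls to the robot, and variables do not carry over. Pictures are saved under pics/ and viewed, and the job is handed in when it is done.

```bash
mkdir -p pics; python3 - <<'E'
from workcell import bot, vision, get_obs
import cv2
for n in("top","side"):
    d=vision.read_camera(n); cv2.imwrite(f"pics/{n}0.png",cv2.resize(d["frame"][:,:,::-1],(784,588),interpolation=cv2.INTER_CUBIC))
    print(n,d["intrinsics"],d["dist"],d["view"])
o=get_obs();print(o["time_s"],o["orientation"],o["position"],bot.tcp_to_tips)
E
```

```text
top [[397.80206903   0.         279.10092917]
 [  0.         397.80206903 207.41549918]
 [  0.           0.           1.        ]] [-0.03016902  0.          0.          0.          0.        ] [[-0.02694321 -0.99949286 -0.0169729   0.01219497]
 [-0.99799243  0.02786854 -0.0568722   0.54840926]
 [ 0.05731637  0.0154065  -0.99823718  0.88454169]
 [ 0.          0.          0.          1.        ]]
side [[497.54778574   0.         277.0013965 ]
 [  0.         497.54778574 210.13799695]
 [  0.           0.           1.        ]] [0.01581495 0.         0.         0.         0.        ] [[ 0.98201525 -0.18855443  0.00965822 -0.56846274]
 [-0.12539503 -0.68960725 -0.71324465  0.09505247]
 [ 0.14114582  0.69920603 -0.70084862  1.06878234]
 [ 0.          0.          0.          1.        ]]
0.1 [ 0.69504685 -0.13250919  0.13231883 -0.69414906] [0.2297865  0.58077755 0.2475995 ] 0.017
```

View pics/top0.png

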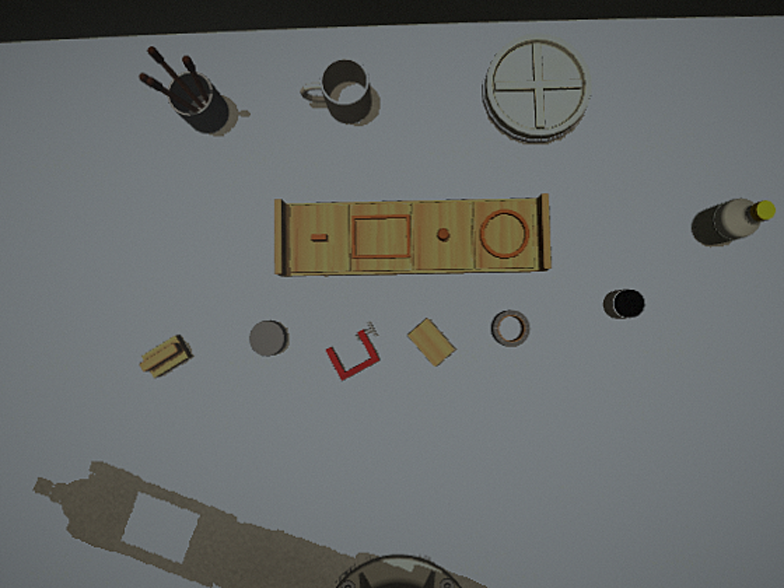

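View pics/side0.png

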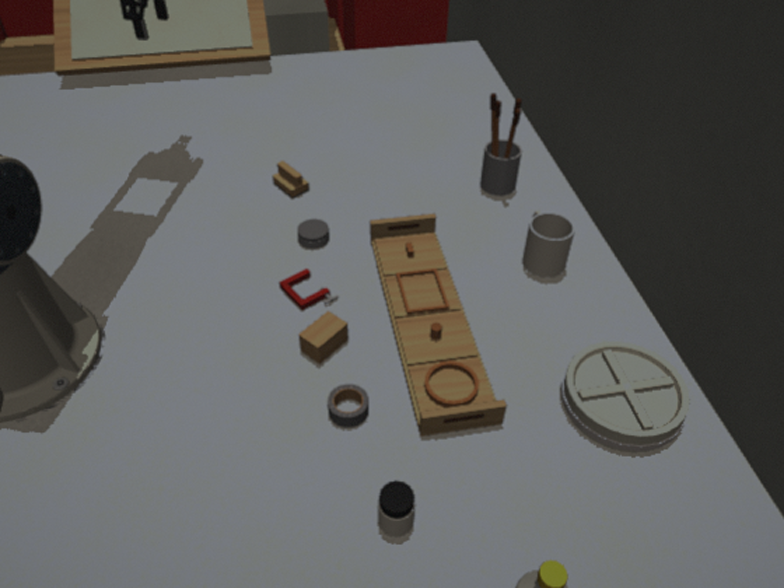

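```bash
cat > h.py <<'E'
import numpy as np, cv2
from workcell import bot, hand, kinematics, get_obs, vision, hand_in
def crop(n,x0,y0,w,h,s,name,img=None):
    d=vision.read_camera(n); f=d["frame"][y0:y0+h,x0:x0+w,::-1]
    f=cv2.convertScaleAbs(f,alpha=1.5)
    f=cv2.resize(f,None,fx=s,fy=s,interpolation=cv2.INTER_CUBIC)
    for i in range(0,w,10):
        cv2.line(f,(i*s,0),(i*s,6 if (x0+i)%50 else 14),(0,255,255),1)
        if (x0+i)%20==0: cv2.putText(f,str(x0+i),(i*s,24),0,.4,(0,0,255),1)
    for i in range(0,h,10):
        cv2.line(f,(0,i*s),(6,i*s),(0,255,255),1)
        if (y0+i)%20==0: cv2.putText(f,str(y0+i),(8,i*s+4),0,.4,(0,0,255),1)
    cv2.imwrite(f"pics/{name}.png",f)
_c={}
def cam(n):
    if n not in _c: _c[n]=vision.read_camera(n)
    return _c[n]
def w(n,u,v,z):
    # native pixel (u,v) edges convention -> world at height z
    d=cam(n);p=cv2.undistortPoints(np.array([[[u,v]]],float),d["intrinsics"],d["dist"])[0,0]
    V=d["view"];R=V[:3,:3];t=V[:3,3];r=R.T@np.array([p[0],p[1],1]);c=-R.T@t
    return c+r*(z-c[2])/r[2]
def proj(n,P):
    d=cam(n);V=d["view"]
    return cv2.projectPoints(np.array(P,float).reshape(-1,3),cv2.Rodrigues(V[:3,:3])[0],V[:3,3],d["intrinsics"],d["dist"])[0].reshape(-1,2)
E
python3 - <<'E'
from h import *
crop("top",190,135,210,70,3,"caddy")
crop("top",90,210,130,70,6,"left")
crop("top",220,210,130,70,6,"mid")
crop("top",340,190,130,70,6,"right")
E
```

```text
(no output)
```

View pics/caddy.png

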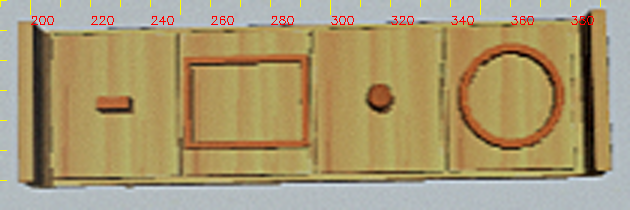

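View pics/left.png

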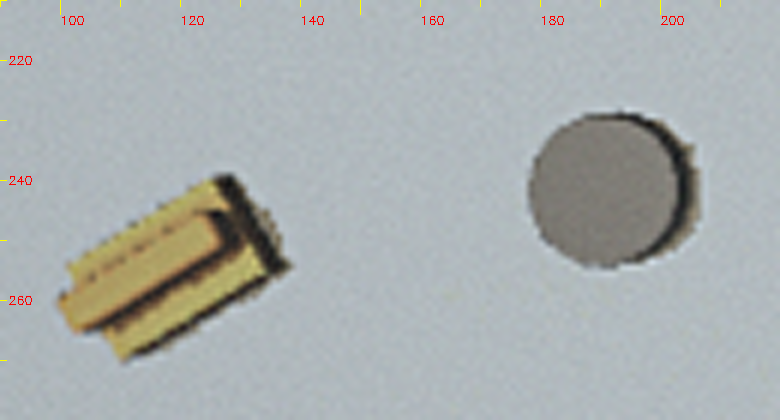

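View pics/mid.png

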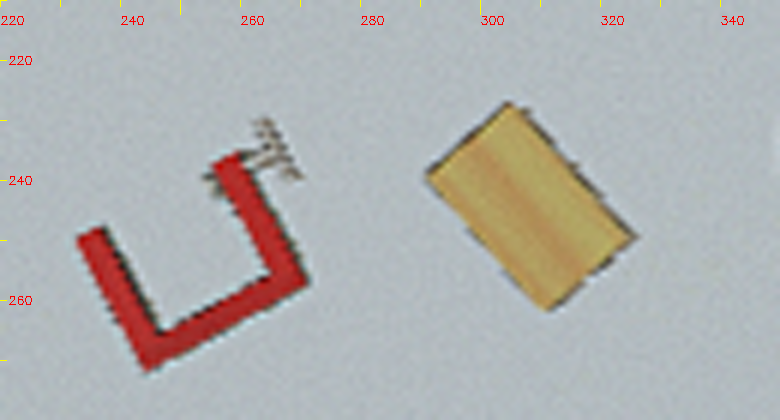

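View pics/right.png

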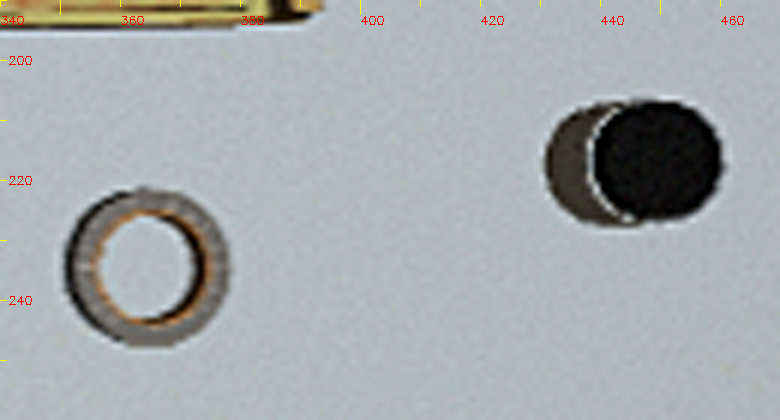

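```bash
cat > est.py <<'E'
from h import *
g=lambda c,s,x0,y0:(x0+(c[0]+.5)/s-.5,y0+(c[1]+.5)/s-.5)
C=lambda c,z:w("top",*g(c,3,190,135),z)
L=lambda c,z:w("top",*g(c,6,90,210),z)
M=lambda c,z:w("top",*g(c,6,220,210),z)
Rr=lambda c,z:w("top",*g(c,6,340,190),z)
E
python3 - <<'E'
from est import *
np.set_printoptions(precision=4,suppress=True)
P=[C((113.5,103),.030),C((246,103),.022),C((379,97),.038),C((511,97),.026)]
for p in P: print(p)
P=np.array(P)[:,:2]; d=P[0]-P[3]; print("len",np.linalg.norm(d),"yaw",np.degrees(np.arctan2(-d[0],d[1])),"cent",P.mean(0))
print("tape",Rr((150.5,267),.025),"jar",Rr((661,161),.06),"tin",L((604,190),.025))
for s in [((57,298),(205,208)),((80,333),(225,244))]:
    a,b=L(s[0],.044),L(s[1],.044);print("ridge",a,b,np.linalg.norm(a-b))
for s in ((65,262),(215,175),(285,265),(122,360)): print("base",L(s,.02))
for s in ((148,372),(308,283),(77,238),(103,226),(212,165),(240,152)): print("clamp",M(s,.014))
E
```

```text
[0.6373 0.1105 0.03  ]
[0.6356 0.0115 0.022 ]
[ 0.6347 -0.0874  0.038 ]
[ 0.6338 -0.1871  0.026 ]
len 0.2976045427950581 yaw -0.6914403824970168 cent [ 0.6354 -0.0381]
tape [ 0.4832 -0.1919  0.025 ] jar [ 0.5164 -0.369   0.06  ] tin [0.4776 0.1981 0.025 ]
ridge [0.4434 0.3971 0.044 ] [0.4751 0.3415 0.044 ] 0.06399693019466017
ridge [0.4304 0.3885 0.044 ] [0.4618 0.3341 0.044 ] 0.06277974075898168
base [0.4555 0.4053 0.02  ]
base [0.4869 0.3474 0.02  ]
base [0.4524 0.3209 0.02  ]
base [0.4181 0.3836 0.02  ]
clamp [0.4061 0.0796 0.014 ]
clamp [0.4378 0.0186 0.014 ]
clamp [0.4569 0.1052 0.014 ]
clamp [0.4612 0.0953 0.014 ]
clamp [0.483  0.0536 0.014 ]
clamp [0.4876 0.043  0.014 ]
```

```bash
cat > poses.py <<'E'
import numpy as np
Y=np.radians
poses=dict(tape=(.4832,-.1919,0,0),jar=(.5164,-.369,0,0),sander=(.453,.3648,0,Y(29)),clamp=(.460,.068,0,Y(26.8)))
cc=np.array([.6354,-.0381]);cy=Y(-.69)
ex=np.array([np.cos(cy),np.sin(cy)]);ey=np.array([-np.sin(cy),np.cos(cy)])
for n,k in (("stub",1.5),("rail",.5),("peg",-.5),("ring",-1.5)):
    p=cc+ey*.1*k; poses[n]=(p[0],p[1],.010,cy)
def T(n,P):
    x,y,z,a=poses[n];P=np.array(P,float).reshape(-1,3);c,s=np.cos(a),np.sin(a)
    return np.c_[x+c*P[:,0]-s*P[:,1],y+s*P[:,0]+c*P[:,1],z+P[:,2]]
def rect(x0,x1,y0,y1,z): return [(x0,y0,z),(x1,y0,z),(x1,y1,z),(x0,y1,z),(x0,y0,z)]
def circ(r,z): return [(r*np.cos(t),r*np.sin(t),z) for t in np.linspace(0,6.2832,49)]
mm=.001
M=dict(tape=[circ(.029,.025),circ(.02,.025),circ(.029,0)],jar=[circ(.0215,.06),circ(.023,0),circ(.023,.044)],
 sander=[rect(-.021,.021,-.033,.033,.02),rect(-.008,.008,-.033,.033,.044),rect(-.021,.021,-.033,.033,0)],
 clamp=[[(-.043,-.035,.014),(-.043,.035,.014),(.014,.035,.014),(.014,.024,.014),(-.033,.024,.014),(-.033,-.024,.014),(.014,-.024,.014),(.014,-.035,.014),(-.043,-.035,.014)],[(.007,-.05,.007),(.007,-.019,.007)]],
 stub=[rect(-.005,.005,-.012,.012,.020),rect(-.055,.055,-.048,.048,.006)],rail=[rect(-.03,.03,-.042,.042,.012),rect(-.035,.035,-.047,.047,.012),rect(-.055,.055,-.048,.048,.006)],
 peg=[circ(.009,.028),circ(.009,.006),rect(-.055,.055,-.048,.048,.006)],ring=[circ(.033,.016),circ(.039,.016),rect(-.055,.055,-.048,.048,.006)])
E
cat > ov.py <<'E'
from h import *; from poses import *
def ov(n,x0,y0,ww,hh,s,name,which):
    f=vision.read_camera(n)["frame"][y0:y0+hh,x0:x0+ww,::-1]
    f=cv2.resize(cv2.convertScaleAbs(f,alpha=1.4),None,fx=s,fy=s,interpolation=cv2.INTER_CUBIC)
    for k in which:
        for l in M[k]:
            q=(proj(n,T(k,l))-[x0,y0]+.5)*s-.5
            cv2.polylines(f,[np.round(q*8).astype(int)],False,(255,0,0),1,cv2.LINE_AA,3)
    cv2.imwrite(f"pics/{name}.png",f)
E
python3 - <<'E'
from ov import *
A=list(M)
ov("top",95,135,200,145,4,"ovt1",A)
ov("top",275,135,200,145,4,"ovt2",A)
ov("side",185,105,190,145,4,"ovs1",A)
ov("side",200,230,195,150,4,"ovs2",A)
E
```

```text
(no output)
```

View pics/ovt1.png

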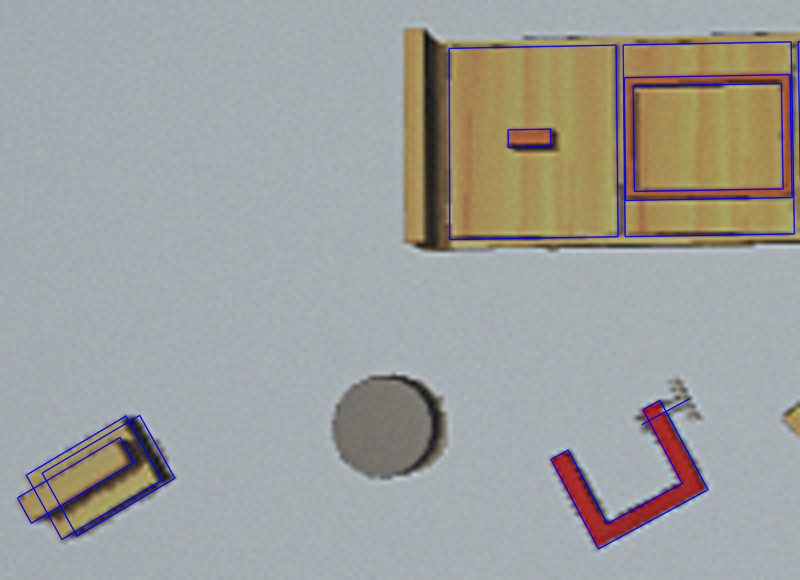

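View pics/ovt2.png

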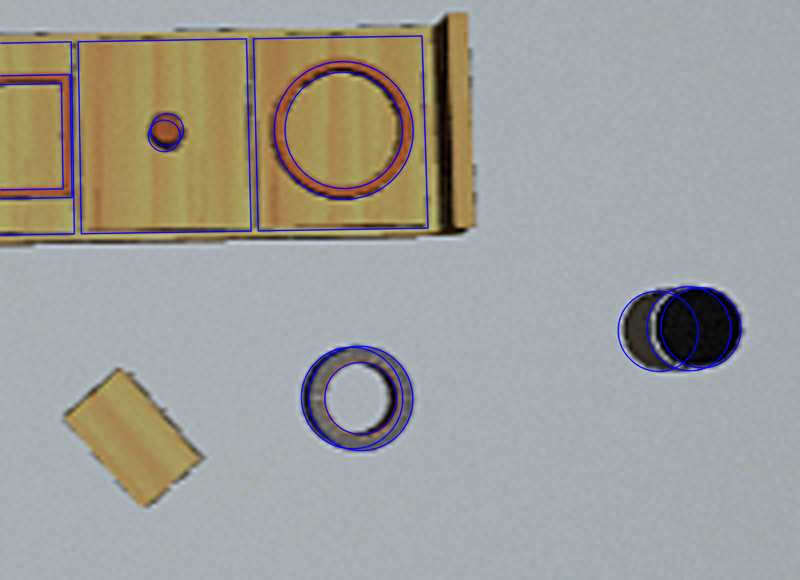

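View pics/ovs1.png

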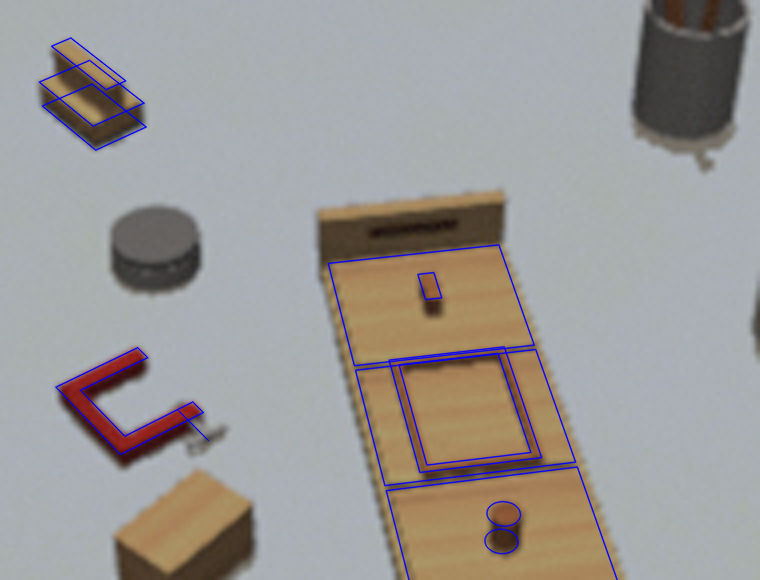

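View pics/ovs2.png

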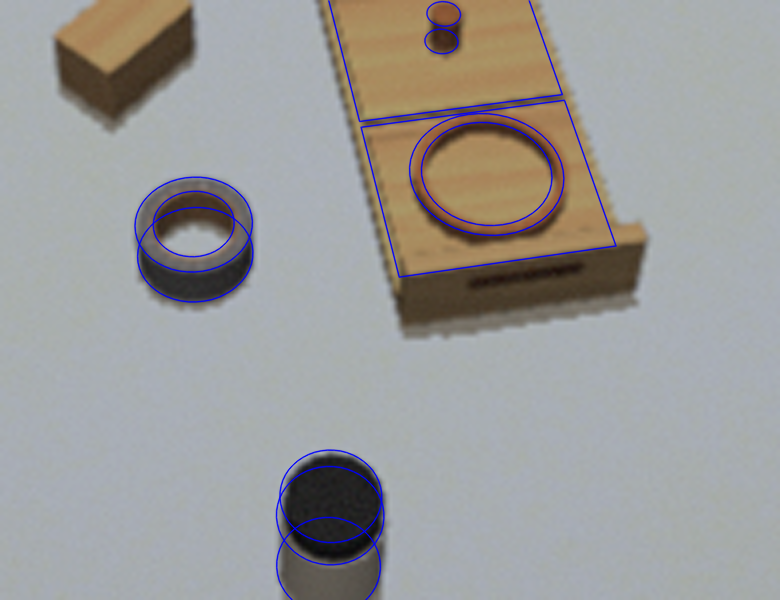

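```bash
cat > pp.py <<'E'
from ov import *
from scipy.spatial.transform import Rotation as R
def q(a):
    c,s=np.cos(a),np.sin(a)
    return R.from_matrix(np.array([[s,0,c],[-c,0,s],[0,-1,0]])).as_quat()
def pick_ori(p,a):
    j0=get_obs()["joint_pos"];best=None
    for b in (a,a+np.pi):
        j=kinematics.solve_ik(p,q(b))
        if j is not None:
            d=np.abs(np.array(j)-j0).max()+ (5 if abs(j[5])>2.8 else 0)
            if best is None or d<best[0]: best=(d,b,j)
    return best[1]
def st(m):
    o=get_obs();print(m,round(o["time_s"],2),np.round(o["position"],4),"w",round(o["gripper_width"],4),"F",np.round(o["wrist_force"],1))
def pick(xy,a,z,op,grip,hi=.13):
    hand.move_gripper(op)
    p=[*xy,z+hi]; b=pick_ori(p,a); bot.reach(p,q(b))
    bot.servo_line([*xy,z],velocity=.12); st("down")
    hand.move_gripper(0,grip); st("closed")
    bot.servo_line([*xy,z+hi],velocity=.15); st("up")
    return b
def place(xy,a,z,op,hi=.12):
    p=[*xy,z+hi]; b=pick_ori(p,a); bot.reach(p,q(b))
    bot.servo_line([*xy,z+.02],velocity=.15)
    bot.servo_line([*xy,z],velocity=.04); st("placed")
    hand.move_gripper(op); bot.dwell(.2); st("open")
    bot.servo_line([*xy,z+hi],velocity=.15); st("away")
E
python3 - <<'E'
from pp import *
x,y=poses["tape"][:2]
pick((x,y),0,.020,.075,40)
ov("side",150,150,300,200,2,"g1",[]) 
E
```

```text
down 5.03 [ 0.4837 -0.1921  0.0206] w 0.0749 F [0.8 0.2 0.8]
closed 5.35 [ 0.4837 -0.1921  0.0211] w 0.0568 F [-2.   0.7  8.7]
up 6.37 [ 0.4826 -0.1916  0.1493] w 0.057 F [-0.2  0.7 -1. ]
```

View pics/g1.png

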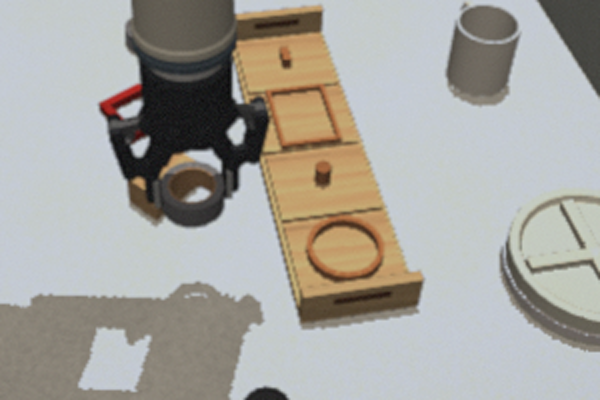

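The tape is held level in the jaws at about (192,195), with the peg at (322,170). Placing it next.

```bash
python3 - <<'E'
from pp import *
x,y=poses["peg"][:2]
place((x,y),cy,.0365,.075)
x,y=poses["jar"][:2]
pick((x,y),0,.036,.070,40)
ov("side",150,150,300,240,2,"g2",[]) 
E
```

```text
placed 8.65 [ 0.6347 -0.088   0.0372] w 0.0572 F [-4.6  0.9 11.1]
open 9.18 [ 0.6348 -0.0881  0.0364] w 0.0748 F [ 0.4  1.  -0.8]
away 10.12 [ 0.6341 -0.088   0.1556] w 0.0751 F [ 0.2 -0.3 -0.1]
down 12.75 [ 0.5169 -0.3693  0.0368] w 0.0698 F [ 1.1  0.9 -0.3]
closed 13.09 [ 0.5169 -0.3693  0.037 ] w 0.0446 F [-0.5  0.9  5.7]
up 14.11 [ 0.5158 -0.3686  0.1649] w 0.0444 F [-0.1  0.3 -3.1]
```

View pics/g2.png

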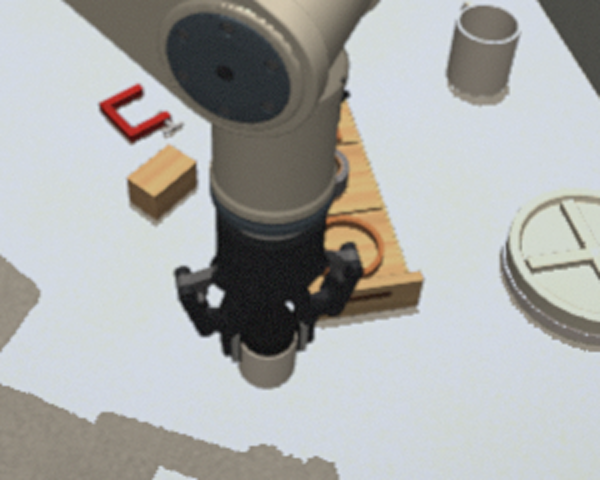

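The jar is held upright at about (267,365). Placing it, then picking up the sander.

```bash
python3 - <<'E'
from pp import *
x,y=poses["ring"][:2]
place((x,y),cy,.0528,.070)
x,y,_,a=poses["sander"]
pick((x,y),a,.0395,.050,40)
ov("side",150,70,300,240,2,"g3",[]) 
ov("top",190,120,210,100,3,"t3",[])
E
```

```text
placed 16.49 [ 0.6334 -0.1879  0.053 ] w 0.0445 F [-1.2  1.2  4.7]
open 17.06 [ 0.6336 -0.1881  0.0527] w 0.0698 F [ 0.2 -0.1 -0.2]
away 18.01 [ 0.633  -0.1879  0.1719] w 0.0697 F [-0.3  0.5 -1.4]
down 21.67 [0.4534 0.3651 0.0402] w 0.0498 F [0.2 0.4 0.3]
closed 22.07 [0.4534 0.3651 0.0402] w 0.0151 F [-0.5  0.1  6.7]
up 23.08 [0.4525 0.3644 0.1686] w 0.0152 F [-0.2  0.4 -2.4]
```

View pics/g3.png

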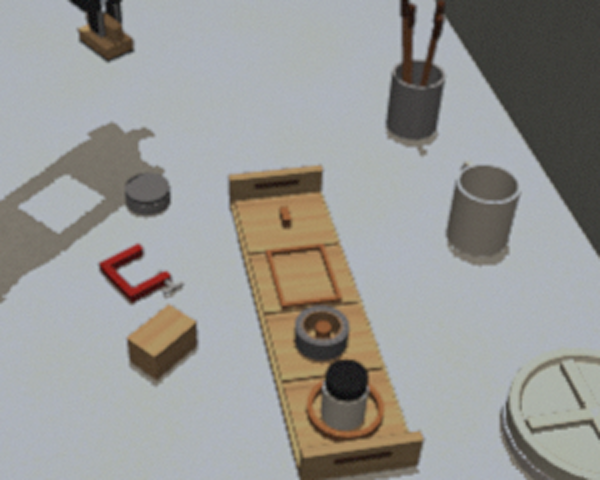

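View pics/t3.png

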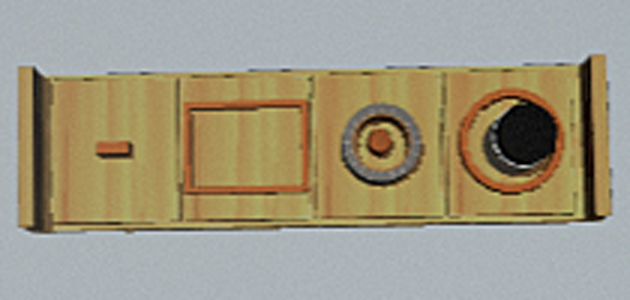

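The tape sits around the peg at (380,143), the jar stands inside the rim, and the sander is held ridge up. Continuing with the sander and clamp.

```bash
python3 - <<'E'
from pp import *
x,y=poses["rail"][:2]
place((x,y),cy,.0563,.045)
p=T("clamp",[(-.038,0,0)])[0]
b=pick(p[:2],poses["clamp"][3],.0195,.030,50)
print(b-poses["clamp"][3])
ov("side",150,70,300,240,2,"g4",[]) 
E
```

```text
placed 26.12 [0.6357 0.0118 0.0562] w 0.0152 F [-2.9 -0.6  3.1]
open 26.72 [0.636  0.0119 0.0563] w 0.0447 F [0.1 0.  0.5]
away 27.67 [0.6354 0.0119 0.1754] w 0.0451 F [ 0.3  0.3 -0.2]
down 30.07 [0.4265 0.0509 0.0199] w 0.0298 F [-0.6  0.5 -0. ]
closed 30.38 [0.4266 0.0509 0.0202] w 0.0085 F [-0.2 -0.8  5. ]
up 31.39 [0.4254 0.0508 0.1488] w 0.0085 F [-0.1  0.5 -2.5]
0.0
```

View pics/g4.png

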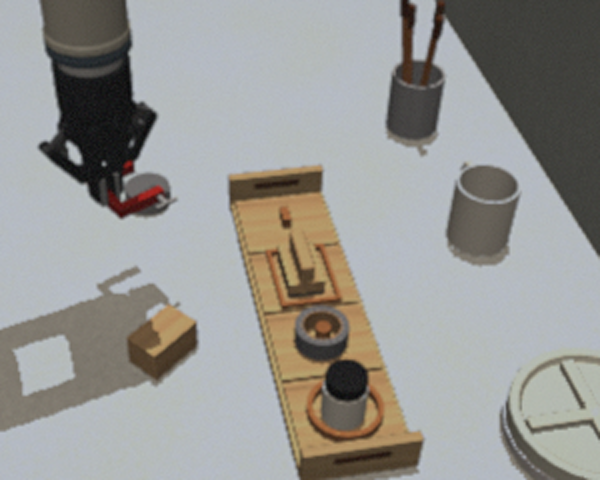

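The clamp is held level at about (140,195), and the sander sits inside its rails at (300,265). Placing the clamp.

```bash
python3 - <<'E'
from pp import *
p=T("stub",[(-.038,.001,0)])[0]
print(kinematics.solve_ik([p[0],p[1],.16],q(cy)))
bot.reach([p[0],p[1],.16],q(cy))
ov("top",190,110,210,120,3,"t5",[])
bot.servo_line([p[0],p[1],.06],velocity=.12)
bot.servo_line([p[0],p[1],.0363],velocity=.04); st("placed")
ov("side",210,100,150,120,5,"g5",[])
E
```

```text
[ 1.84488212e-01  4.24096222e-01  1.74320529e+00 -4.44089210e-16
  9.74291144e-01  1.96530984e-01]
placed 33.98 [0.5987 0.1133 0.0363] w 0.0086 F [-3.  -1.1  4.9]
```

View pics/g5.png

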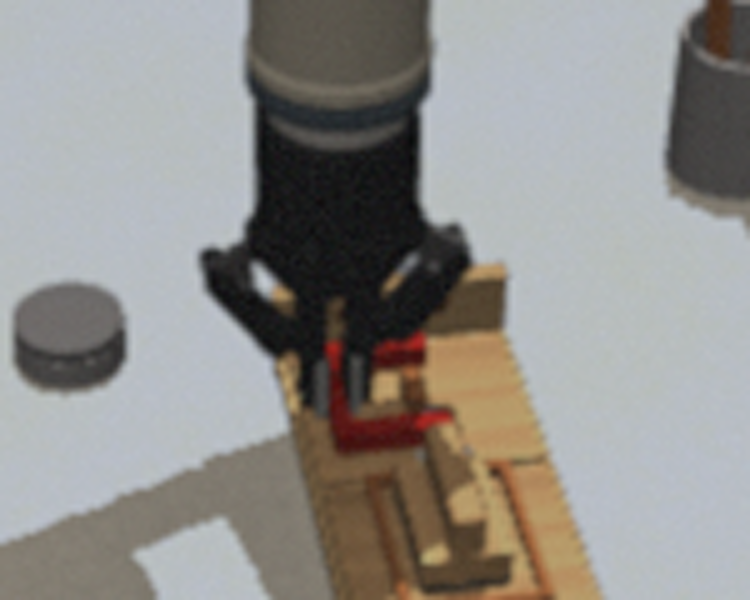

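View pics/t5.png

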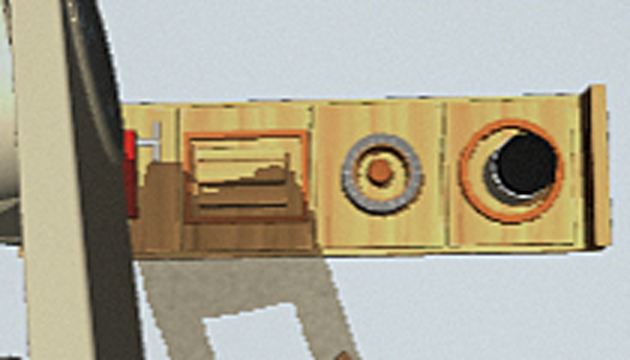

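The clamp's arms straddle the stub (about (412,385)), down at the plate. Releasing it and retreating clear.

```bash
python3 - <<'E'
from pp import *
hand.move_gripper(.026); bot.dwell(.2); st("open")
p=get_obs()["position"]
bot.servo_line([p[0],p[1],.18],velocity=.12); st("up")
bot.reach([.30,.45,.25],q(pick_ori([.30,.45,.25],np.pi/4))); bot.dwell(.5); st("home")
poses["clamp"]=(poses["stub"][0],poses["stub"][1]+.001,.016,cy)
poses["sander"]=(*poses["rail"][:2],.016,cy);poses["tape"]=(*poses["peg"][:2],.016,cy);poses["jar"]=(*poses["ring"][:2],.016,cy)
ov("top",190,130,200,80,4,"tf",["clamp","sander","tape","jar"])
ov("side",250,140,120,180,3,"sf",["clamp","sander","tape","jar"])
ov("side",180,100,200,200,3,"sf0",[])
ov("top",90,125,390,160,2,"tf0",[])
E
```

```text
open 34.55 [0.5993 0.1133 0.0362] w 0.026 F [ 0.1 -0.3 -0.1]
up 35.9 [0.5987 0.1133 0.1791] w 0.0262 F [-0.1  0.3  0.1]
home 38.07 [0.3001 0.45   0.25  ] w 0.0258 F [-0.2 -0.1 -0.6]
```

View pics/tf.png

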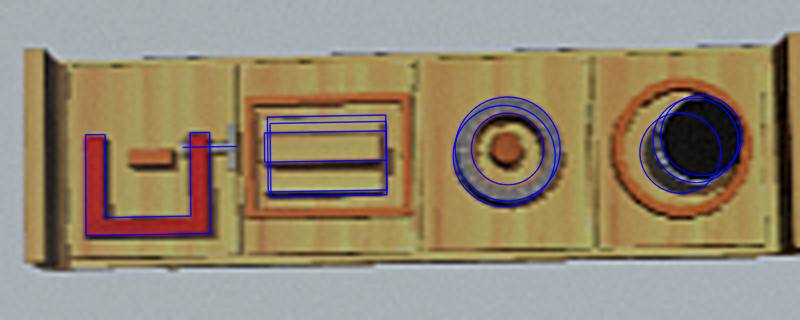

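View pics/sf.png

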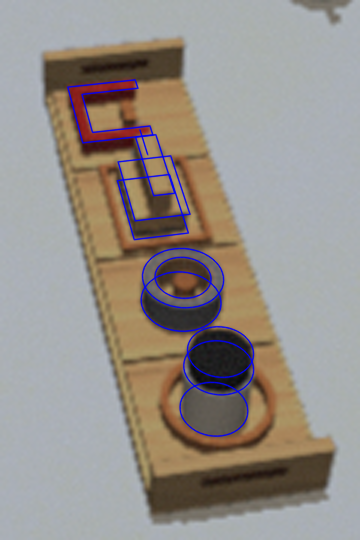

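View pics/sf0.png

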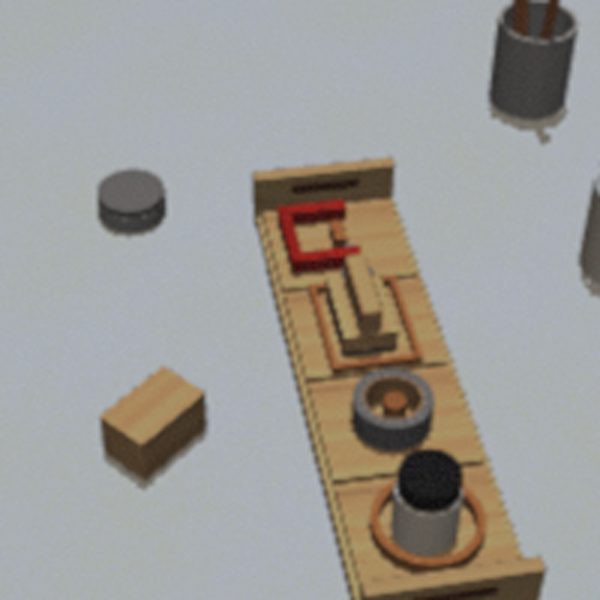

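View pics/tf0.png

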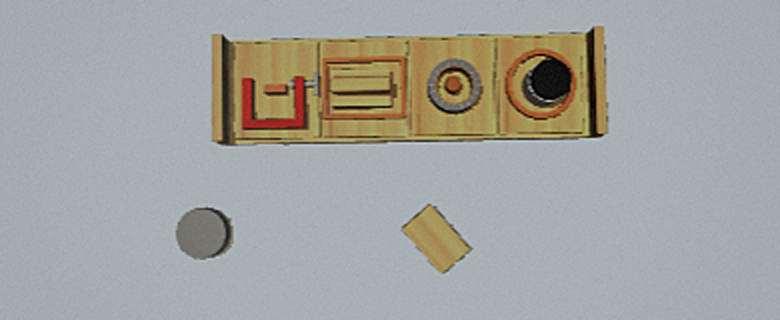

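Every item matches its seated-height overlay in both views: clamp around the stub (150,155), sander inside the rails, tape around the peg, jar inside the rim. The tin and offcut haven't moved.

```bash
python3 -c "
from workcell import hand_in,get_obs
print(get_obs()['time_s']);print(hand_in())"
```

```text
38.3667
the job is handed in; nothing more can be done
None
```

The caddy is loaded and handed in at about 38 s of the 96 s allowed. I went in the order asked: tape over the peg, jar inside the rim, sanding block ridge up between the rails, and G-clamp flat around the stub with its back on the robot's side.

**Final check:** with the arm well clear, I overlaid outlines of each item at its seated height on both camera views. All four agreed to within a few millimetres and none looked tilted. The tin and the offcut were never touched and stayed where they were.

**Forces:** the highest wrist force in my readings was about 12 N, when setting the tape down. I only read the force at a few moments in each move, so a brief peak between readings would not show.

**Disagreements:** before any move, the side camera put things 1 to 2 mm from where the top camera did, within the stated calibration. No check failed.

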